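Unlock the bar cart's bottle arm and swing the bottle out over the coaster

TASK

Unlock the swing-out bottle holder on the bar cart: draw the sliding keeper bolt fully back, which frees the hook latch, then turn the latch fully open. After that swing the holder arm out until the bottle in its cup is centred over the round cork coaster, and let go, with keeper and latch left open. Keep the bottle upright in its cup and leave the bowls, shaker lid, spoon rest and jigger where they are.

Things in the scene. Friction and masses are not known exactly. Their poses are not given: they have to be found in the camera images.
- stand: Fixed dark steel lock bracket on the tray: plate 190 x 310 x 8 mm. Its origin lies on the tray directly under the swing arm's vertical pivot axis (round post, 28 mm diameter, top 103 mm above the tray). z up. In its frame the parked arm lies along +y, its free side is +x (the arm swings out towards +x), and latch and keeper stand on the -x side. It may be turned up to 0.3 rad about z.
- keeper (a joint): Sliding keeper bolt (first catch), steel, 130 x 16 x 16 mm, top of the bolt 72 mm above the tray. Value in m: about 0 to 0.008 at the start (bolt beside the latch's limb, so the latch cannot turn), 0.05 = fully drawn back at its stop. It slides along the bracket's -y direction as it opens, with about 1.5 N of friction, and stays where it is left. The latch is free beyond about 0.025.
- keeper_knob (a point): Middle of the keeper's gripping knob, a wide plain upright cylinder of 30 mm diameter standing on the bolt, from 96 to 128 mm above the tray on a thinner neck; this point is 112 mm above the tray, on the knob's axis. Closed, it is at (-0.113, -0.045) m in the bracket's frame.
- latch (a joint): Hook latch (second), a flat steel bell crank 12 mm thick, its top 72 mm above the tray, that turns about a vertical axis. Value in rad: 0 = hooked in front of the arm's striker pin, so the arm cannot swing; 0.85 = fully open at its stop. It grows counter-clockwise seen from above. About 0.08 N m of friction; stays where it is left. The arm is free beyond about 0.25.
- latch_knob (a point): Middle of the latch's gripping knob, a slim round-topped upright cylinder of 22 mm diameter at the end of the latch's limb, from 96 to 130 mm above the tray on a thinner neck; this point is 112 mm above the tray, on the knob's axis, 80 mm from the latch's pivot axis. Closed, it is at (-0.13, 0.06) m in the bracket's frame; as the latch opens it moves mainly along the bracket's +x.
- latch_pivot (a point): Point on the latch's vertical pivot axis, 112 mm above the tray, at (-0.13, 0.14) m in the bracket's frame.
- swing_arm (a joint): Steel bottle holder arm, bar 16 mm wide, 45 to 63 mm above the tray, turning about the bracket's post. Value in rad: 0 = parked (along the bracket's +y), grows clockwise seen from above as the arm swings out, stop at 1.75. About 0.15 N m of friction and some damping; it stays where it is left.
- swing_handle (a point): Middle of the arm's upright round handle, 20 mm diameter from 63 to 125 mm above the tray, with a cap of 26 mm diameter from 125 to 139 mm; this point is 112 mm above the tray, on the handle's axis, 100 mm from the arm's pivot axis, on the arm's centre line.
- swing_pivot (a point): Point on the arm's vertical pivot axis, 112 mm above the tray.
- cup_center (a point): Centre of the inner floor of the round steel bottle cup at the arm's end, 240 mm from the pivot axis, 41 mm above the tray. Cup 86 mm outer diameter, 42 mm tall, wall 4 mm.
- coaster_center (a point): Centre of the top of the round cork coaster, 130 mm diameter, 5 mm thick, lying on the tray under the cup's path, 240 mm from the arm's pivot axis, 0.9 to 1.4 rad of arm swing from the parked position. Fixed.
- bottle_mid (a point): Mid-height point of the closed green glass bottle (72 mm diameter, 160 mm tall, about 0.4 kg) that stands loose in the arm's cup; its top is 201 mm above the tray.
- bowls_mid (a point): Stack of three nesting glass bowls, 150 mm across and about 82 mm tall; point on its axis 35 mm above its underside. Bystander.
- shaker_lid_mid (a point): Chrome shaker lid, 80 mm diameter, 68 mm tall; point on its axis at half height. Bystander.
- spoon_rest_mid (a point): Flat bamboo spoon rest, 90 x 200 mm, 17 mm tall; its centre. Bystander.
- jigger_mid (a point): Steel double-cone jigger, 46 mm diameter, 95 mm tall; point on its axis at half height. Bystander.
Mind the look-alikes: they are no part of the job. Of the things that look like the part that bears bottle_mid, the smallest one is meant.

How it is judged (in metres and radians):
On the way, in this order (a step that is already met when the one before it is completed fails the run):
1. the keeper bolt is drawn back (value of joint keeper above 0.038 m), for 0.2 s.
2. the latch is turned open (value of joint latch above 0.6 rad), for 0.2 s.
At the end, for the whole second after the job is handed in: The keeper is at least 38 mm of its 50 mm drawn back, the latch is turned open by more than 0.6 of its 0.85 rad, the cup's centre is within 20 mm horizontally of the coaster's centre, the bottle stands upright (within 0.12 rad) on the cup's floor, within 20 mm of its centre, and the arm is at rest (value of joint keeper above 0.038 m and value of joint latch above 0.6 rad and horizontal distance between cup_center and coaster_center below 0.02 m and horizontal distance between bottle_mid and cup_center below 0.02 m and angle between bottle_mid's own z axis and vertical below 0.12 rad and z of bottle_mid in the frame of cup_center below 0.095 m and velocity of joint swing_arm between -0.05 and 0.05 rad/s); the robot touches nothing.
It fails at once if the bottle is tipped (more than 0.35 rad) (angle between bottle_mid's own z axis and vertical above 0.35 rad).
It fails at once if the bowls is displaced by more than 30 mm (distance of bowls_mid from where it was at the start of the episode above 0.03 m).
It fails at once if the shaker lid is displaced by more than 30 mm (distance of shaker_lid_mid from where it was at the start of the episode above 0.03 m).
It fails at once if the spoon rest is displaced by more than 30 mm (distance of spoon_rest_mid from where it was at the start of the episode above 0.03 m).
It fails at once if the jigger is displaced by more than 30 mm (distance of jigger_mid from where it was at the start of the episode above 0.03 m).
It also fails if it takes over 64 s, if anything falls off the work surface, if the arm or the gripper's body presses on something with over 40 N, if the wrist force passes 120 N, or if a joint passes its speed limit or range.

ROBOT

A 6-joint arm with a two-finger parallel gripper is mounted at the origin on the work surface. World frame = base frame: x ahead of the robot, y to its left, z up, the work surface at z = 0. Lengths are in m, angles in degrees, forces in N, time in s.
With the tool pointing down it reaches from about 0.375 to 0.9 m from the base axis. Payload 3.1 kg.
Tool frame: the origin (TCP) lies between the finger pads; the fingertips stand r.tips_ahead ahead of it and the grasp point (between the pads) lies 2 mm behind it (r.tips_ahead is the distance from the TCP to the fingertips, in m); z points along the fingers, y is the direction in which the jaws open and shut (so a half turn about z gives the same grasp; the last joint's range is limited). The gripper opens to 87 mm and grips with 3 to 60 N. Pads are 19 mm wide; open, the fingers measure 117 mm over their backs; the gripper's body (75 mm by 190 mm) begins 51 mm behind the grasp point.
Start: joints at [-75.659, 30.224, 82.088, -0, 67.689, -10.227], TCP at [0.26, -0.568, 0.211] pointing down, gripper open.
Joint ranges: [-176.69, 176.69], [-43.24, 126.21], [12.49, 139.97], [-82, 262], [0, 151.66], [-163.58, 163.58]. Speed limits (degrees/s): [159.86, 159.86, 180, 180, 180, 180].

INTERFACE

Orientations are given as a 3x3 rotation matrix whose columns are the frame's x, y, z axes.
In Python, from rig import r, imaging, order gives the robot as it stands. The module is installed in compiled form; this text tells all that it offers.
- The arm moves only by the shell command python3 -m pendant 'ROWS' [FORCE]. ROWS is JSON, a list of rows, each a list of 7 numbers: the shift along the tool's x, y, z in m, then the turn, a rotation vector about the tool's x, y, z in degrees, then the opening, from -1 (shut) to 1 (fully open). A call has 1 to 5 rows; each row shifts and turns the commanded pose from where the row before left it, along the tool's axes as they then stand; what a row does not reach is not made up. A row lasts 1/10 s, in which the tool goes at most 50 mm and 8.59 degrees, less where a joint would pass 70% of its speed; a pose out of reach is approached as far as the arm can. A call with a gripper value outside its range is refused whole. The fingers move at their own pace and stop on an object; FORCE is the grip in N (left out, the last holds). Time passes only in rows, so rows that do not move let the fingers close. It gives the time, the measured TCP pose, the force and the opening at its end, in the units of the state.
- r.sense(): the state, without advancing time (a new reading comes with each control period).
- imaging.capture(name): name is "side" or "top"; returns a dict with "image" (420x560x3 uint8, blue, green, red), "intrinsics" (3x3 intrinsics, pixels), "D" ([k1, k2, p1, p2, k3] as OpenCV has them; the pictures are not rectified), "R" (3x3) and "t" (3): a world point X has camera coordinates R X + t. Camera axes: x right, y down, z forward; pixel columns grow to the right and rows downward; lengths in m; the calibration is good to about 2 mm. A picture is of the moment at which its call begins. There is no depth.
- order.hand_in(): hands the job in, once; it reports no verdict.
The state is a dict: "clock": time; "joint_positions": joint angles; "qd": joint speeds; "effort": joint torques, N m; "tool_pos": TCP position; "eef_rot": TCP orientation; "wrist_force": force on the tool from outside, world axes, zero at the start; "torque": the same for the moment, N m; "opening": finger opening in m.
Only numpy, scipy, OpenCV 4.12 (cv2) and the standard library are available. Lean on these libraries where they do the work, as an engineer would, in place of code of your own. Each camera call takes 0.05 s, during which the arm holds its last target. There are 200 camera calls.

## Working session

There is one attempt and no reset: what is moved stays moved. The work goes in short steps, Python scripts to look and compute and a shell command to move; the robot and the scene stay as the last step left them, time stands still between calls to the robot, and variables do not carry over. Pictures are saved under pics/ and viewed, about 8 in all and at most 12, crops included, and the job is handed in when it is done.

```bash
mkdir -p pics
python3 - <<'E'
from rig import r, imaging
import cv2,pickle
print(r.sense(), r.tips_ahead)
d={}
for n in("side","top"):
    c=imaging.capture(n); d[n]=c; cv2.imwrite(f"pics/{n}0.png",c["image"]); print(n,c["intrinsics"],c["D"],c["R"],c["t"])
pickle.dump(d,open("c0.pkl","wb"))
E
```

```text
{'clock': 0.0, 'joint_positions': array([-7.56582206e+01,  3.02781647e+01,  8.21571660e+01, -1.73137758e-03,
        6.76872636e+01, -1.02272336e+01]), 'qd': array([ 0.06246938,  0.00496739,  0.00195573, -0.00848197,  0.04703714,
       -0.09357232]), 'effort': array([-1.00592245e-04, -4.40035272e+01, -1.76595658e+01,  6.33235043e-02,
        5.81945095e-02, -1.64368016e-04]), 'tool_pos': array([ 0.25969709, -0.56766025,  0.20997591]), 'eef_rot': array([[ 9.09456426e-01,  4.15798868e-01, -5.57092875e-04],
       [ 4.15799092e-01, -9.09454148e-01,  2.06606447e-03],
       [ 3.52416842e-04, -2.11063432e-03, -9.99997711e-01]]), 'wrist_force': array([ 0.22325306, -0.5277853 ,  0.19798845]), 'torque': array([-0.03844396, -0.0372552 , -0.00138623]), 'opening': 0.08732752872041571} 0.017
side [[437.18246881   0.         281.93736855]
 [  0.         437.18246881 206.94807234]
 [  0.           0.           1.        ]] [0.00674934 0.         0.         0.         0.        ] [[-0.98707284 -0.15980009 -0.01229362]
 [-0.07483849  0.52738054 -0.84632675]
 [ 0.14172651 -0.83446611 -0.53252221]] [0.5583391  0.0844796  1.14558594]
top [[446.19428778   0.         280.90630447]
 [  0.         446.19428778 206.08414972]
 [  0.           0.           1.        ]] [0.00594682 0.         0.         0.         0.        ] [[ 0.02445653 -0.99964523  0.01054943]
 [-0.98760276 -0.02579596 -0.15483977]
 [ 0.15505697 -0.00663181 -0.98788327]] [0.05252442 0.59735982 0.99513062]
```

View pics/top0.png

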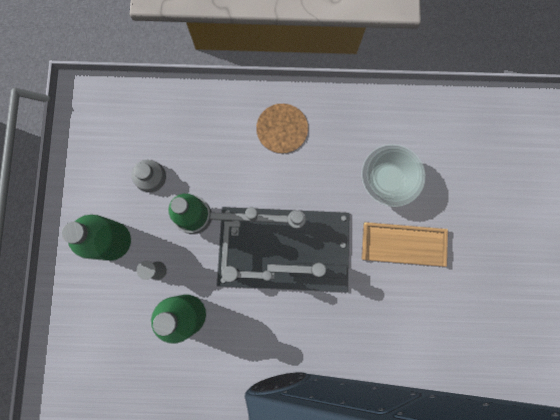

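View pics/side0.png

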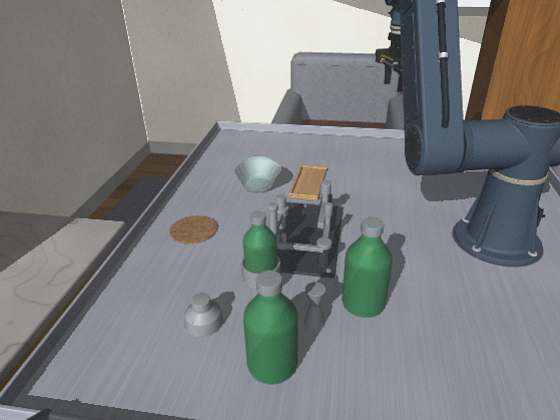

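The top view shows the post at about (297,219), the handle (251,213), the small bottle and cup (188,212), the latch pivot (230,273), the latch knob (267,275), the keeper knob (318,269), and the coaster (283,128). The side view agrees: the small bottle is the one on the arm. I'll zoom in to get exact pixels.

```bash
cat > h.py <<'E'
import numpy as np,cv2
def ray(c,uv,z):
    p=cv2.undistortPoints(np.array([[uv]],float),c["intrinsics"],np.array(c["D"],float))[0,0]
    d=c["R"].T@np.array([p[0],p[1],1]); o=-c["R"].T@c["t"]
    return o+d*(z-o[2])/d[2]
def proj(c,X):
    return cv2.projectPoints(np.array([X],float),cv2.Rodrigues(c["R"])[0],c["t"],c["intrinsics"],np.array(c["D"],float))[0][0,0]
E
python3 - <<'E'
import pickle,cv2
from h import *
d=pickle.load(open("c0.pkl","rb")); c=d["top"]; im=c["image"]
cr=cv2.resize(im[190:310,160:360],None,fx=4,fy=4,interpolation=cv2.INTER_CUBIC); cv2.imwrite("pics/crop0.png",cr)
hsv=cv2.cvtColor(im,cv2.COLOR_BGR2HSV)
m=cv2.inRange(hsv,(5,90,60),(25,255,255)); m[:, 330:]=0; m[:90]=0;m[170:]=0
k=max(cv2.findContours(m,0,2)[0],key=cv2.contourArea); e=cv2.fitEllipse(k); print(e, ray(c,e[0],.005))
for n,u,z in(("post",(297,217),.103),("handle",(251,213),.139),("lk",(267,275),.13),("kk",(318,269),.128)): print(n,ray(c,u,z))
E
```

```text
((281.80096435546875, 127.85916900634766), (47.937686920166016, 49.91355514526367), 90.466552734375) [0.79992289 0.06993253 0.005     ]
post [0.5635834  0.03203867 0.103     ]
handle [0.56481659 0.13115598 0.139     ]
lk [0.4360293 0.0936885 0.13     ]
kk [ 0.45112811 -0.01312347  0.128     ]
```

View pics/crop0.png

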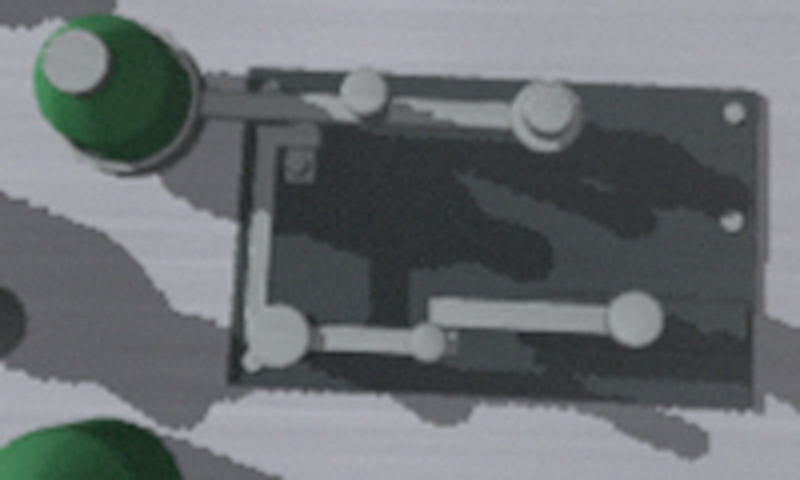

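Run:
```python
import pickle
from h import *
from scipy.optimize import least_squares
d=pickle.load(open("c0.pkl","rb")); c=d["top"]
C=[(550,107,.103,0,0),(364,92,.139,0,.1),(428,342,.129,-.13,.06),(635,320,.128,-.113,-.045)]
P=np.array([ray(c,(160+a/4-.4,190+b/4-.4),z)[:2] for a,b,z,_,_ in C]); Q=np.array([q[3:] for q in C])
def T(p,q): s,k=np.sin(p[2]),np.cos(p[2]); return q@np.array([[k,s],[-s,k]])+p[:2]
f=least_squares(lambda p:(T(p,Q)-P).ravel(),[.56,.03,0]); p=f.x
print(P,p,f.fun*1e3)
co=ray(c,(281.8,127.86),.005)[:2]; v=co-p[:2]
print("coaster r",np.hypot(*v),"swing",np.pi/2+p[2]-np.arctan2(v[1],v[0]))
np.save("p.npy",p); s=d["side"]
for n,q in(("kk",(-.113,-.045)),("lk",(-.13,.06)),("lp",(-.13,.14)),("h",(0,.1)),("kopen",(-.113,-.095)),("lopen",(-.13+.08*np.sin(.85),.14-.08*np.cos(.85)))):
    X=T(p,np.array([q]))[0]; print(n,X.round(4),"side px",proj(s,[*X,.128]).round())
```

```text
[[ 0.56502952  0.03184601]
 [ 0.56564925  0.1320317 ]
 [ 0.43580376  0.09453999]
 [ 0.44989699 -0.01387423]] [ 0.56445942  0.03158512 -0.01322273] [-0.57009471 -0.26088879  0.132412   -0.45532264 -0.53962869 -1.24120228
  0.97731141  1.95741371]
coaster r 0.2385638255965132 swing 1.3961204610515994
kk [ 0.4509 -0.0119] side px [325. 183.]
lk [0.4353 0.0933] side px [328. 204.]
lp [0.4363 0.1733] side px [325. 222.]
h [0.5658 0.1316] side px [272. 208.]
kopen [ 0.4502 -0.0619] side px [327. 174.]
lopen [0.4957 0.1197] side px [302. 208.]
```

The bracket fit has residuals of 2 mm or less. The coaster radius comes out at 0.2386 (expected 0.24) and the swing at 1.396 rad, which is in range. Next I'll move above the keeper knob with the jaws along world y.

```bash
python3 -m pendant '[[0,0,0,0,0,8.2,1],[0,0,0,0,0,8.2,1],[0,0,0,0,0,8.2,1],[0,0,0,0,0,0,1]]' >/dev/null
python3 -m pendant '[[0.0127,-0.0369,0,0,0,0,1],[0.0127,-0.0369,0,0,0,0,1],[0.0127,-0.0369,0,0,0,0,1],[0.0127,-0.0369,0,0,0,0,1],[0.0127,-0.0369,0,0,0,0,1]]' >/dev/null
python3 -m pendant '[[0.0127,-0.0369,0,0,0,0,1],[0.0127,-0.0369,0,0,0,0,1],[0.0127,-0.0369,0,0,0,0,1],[0.0127,-0.0369,0,0,0,0,1],[0.0127,-0.0369,0,0,0,0,1]]' >/dev/null
python3 -m pendant '[[0.0127,-0.0369,0,0,0,0,1],[0.0127,-0.0369,0,0,0,0,1],[0.0127,-0.0369,0,0,0,0,1],[0.0127,-0.0369,0,0,0,0,1],[0.0127,-0.0369,0,0,0,0,1]]' >/dev/null
python3 -m pendant '[[0,0,0,0,0,0,1],[0,0,0,0,0,0,1]]'; python3 -c "
from rig import r;s=r.sense();print(s['tool_pos'],s['eef_rot'].round(3),s['joint_positions'].round(1))"
```

```text
clock: 2.2
tool_pos: [0.4506, -0.0143, 0.2108]
eef_rot: [[1.0, 0.004, -0.0], [0.004, -1.0, -0.0], [-0.0, 0.0, -1.0]]
wrist_force: [-0.0, -0.3, 0.1]
opening: 0.0871
[ 0.45056448 -0.01430063  0.21083951] [[ 1.     0.004 -0.   ]
 [ 0.004 -1.    -0.   ]
 [-0.     0.    -1.   ]] [-16.1  16.9 106.1  -0.   57.   73.7]
```

```bash
python3 -m pendant '[[0,0,0.03,0,0,0,1],[0,0,0.03,0,0,0,1],[0,0,0.02,0,0,0,1],[0,0,0.018,0,0,0,1],[0,0,0,0,0,0,1]]'
python3 -m pendant '[[0,0,0,0,0,0,-1],[0,0,0,0,0,0,-1],[0,0,0,0,0,0,-1],[0,0,0,0,0,0,-1],[0,0,0,0,0,0,-1]]' 12
python3 -m pendant '[[0,0,0,0,0,0,-1],[0,0,0,0,0,0,-1],[0,0,0,0,0,0,-1],[0,0,0,0,0,0,-1],[0,0,0,0,0,0,-1]]' 12
```

```text
clock: 2.7
tool_pos: [0.4487, -0.016, 0.1111]
eef_rot: [[1.0, -0.002, -0.005], [-0.002, -1.0, 0.001], [-0.005, -0.001, -1.0]]
wrist_force: [0.3, 0.6, -0.8]
opening: 0.0871
clock: 3.2
tool_pos: [0.451, -0.015, 0.1135]
eef_rot: [[1.0, -0.0, 0.001], [-0.0, -1.0, -0.0], [0.001, 0.0, -1.0]]
wrist_force: [0.2, 0.0, -0.4]
opening: 0.0545
clock: 3.7
tool_pos: [0.4507, -0.015, 0.113]
eef_rot: [[1.0, -0.0, -0.0], [-0.0, -1.0, -0.0], [-0.0, 0.0, -1.0]]
wrist_force: [-0.2, -1.3, 0.8]
opening: 0.029
```

Gripped: the opening of 29 mm matches the 30 mm knob. Drawing the bolt back now.

```bash
python3 -m pendant '[[0,0.009,0,0,0,0,-1],[0,0.009,0,0,0,0,-1],[0,0.009,0,0,0,0,-1],[0,0.009,0,0,0,0,-1],[0,0.008,0,0,0,0,-1]]'
python3 -m pendant '[[0,0.002,0,0,0,0,-1],[0,0.001,0,0,0,0,-1],[0,0,0,0,0,0,-1],[0,0,0,0,0,0,-1]]'
```

```text
clock: 4.2
tool_pos: [0.4499, -0.0598, 0.1129]
eef_rot: [[1.0, -0.001, -0.002], [-0.001, -1.0, 0.0], [-0.002, -0.0, -1.0]]
wrist_force: [-2.3, 1.7, 3.6]
opening: 0.0292
clock: 4.6
tool_pos: [0.4499, -0.0618, 0.1129]
eef_rot: [[1.0, 0.0, -0.002], [0.0, -1.0, -0.0], [-0.002, 0.0, -1.0]]
wrist_force: [-4.2, 0.5, 3.8]
opening: 0.029
```

```bash
python3 -m pendant '[[0,0,0,0,0,0,0.3],[0,0,0,0,0,0,0.3],[0,0,0,0,0,0,0.3],[0,0,0,0,0,0,0.3],[0,0,-0.01,0,0,0,0.3]]'
python3 -m pendant '[[0,0,-0.03,0,0,0,1],[0,0,-0.03,0,0,0,1],[0,0,-0.028,0,0,0,1],[0,-0.03,0,0,0,0,1],[-0.0072,-0.032,0,0,0,0,1]]' >/dev/null
python3 -m pendant '[[-0.0072,-0.031,0,0,0,0,1],[0,-0.031,0,0,0,0,1],[0,-0.031,0,0,0,0,1],[0,0,0,0,0,-8.2,1],[0,0,0,0,0,-8.2,1]]' >/dev/null
python3 -m pendant '[[0,0,0,0,0,-8.2,1],[0,0,0,0,0,-8.2,1],[0,0,0,0,0,-8.2,1],[0,0,0,0,0,-8.2,1],[0,0,0,0,0,-8.2,1]]' >/dev/null
python3 -m pendant '[[0,0,0,0,0,-8.2,1],[0,0,0,0,0,-8.2,1],[0,0,0,0,0,-8.2,1],[0,0,0,0,0,-8,1],[0,0,0,0,0,0,1]]'
python3 - <<'E'
from rig import imaging
import cv2
c=imaging.capture("top"); cv2.imwrite("pics/t1.png",c["image"])
E
```

```text
clock: 5.1
tool_pos: [0.4502, -0.0618, 0.1224]
eef_rot: [[1.0, -0.001, -0.002], [-0.001, -1.0, 0.001], [-0.002, -0.001, -1.0]]
wrist_force: [-0.0, 0.4, -0.1]
opening: 0.0547
clock: 7.1
tool_pos: [0.4365, 0.0931, 0.2116]
eef_rot: [[0.001, 1.0, 0.001], [1.0, -0.001, -0.0], [-0.0, 0.001, -1.0]]
wrist_force: [0.4, 0.2, 0.5]
opening: 0.0873
```

View pics/t1.png

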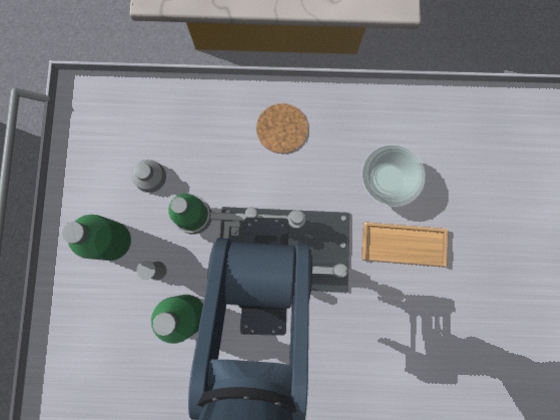

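The keeper knob is now at pixel (340,270), fully back, and nothing else has been disturbed. Next I'll grip the latch knob.

```bash
python3 -m pendant '[[0,0,0.03,0,0,0,1],[0,0,0.03,0,0,0,1],[0,0,0.02,0,0,0,1],[0,0,0.018,0,0,0,1],[0,0,0,0,0,0,1]]'
python3 -m pendant '[[0,0,0,0,0,0,-1],[0,0,0,0,0,0,-1],[0,0,0,0,0,0,-1],[0,0,0,0,0,0,-1],[0,0,0,0,0,0,-1]]' 8
python3 -m pendant '[[0,0,0,0,0,0,-1],[0,0,0,0,0,0,-1],[0,0,0,0,0,0,-1],[0,0,0,0,0,0,-1],[0,0,0,0,0,0,-1]]' 8
```

```text
clock: 7.65
tool_pos: [0.4349, 0.093, 0.1114]
eef_rot: [[0.003, 1.0, -0.005], [1.0, -0.003, 0.0], [0.0, -0.005, -1.0]]
wrist_force: [-0.3, -1.4, -0.4]
opening: 0.0876
clock: 8.15
tool_pos: [0.4367, 0.093, 0.1135]
eef_rot: [[0.001, 1.0, 0.001], [1.0, -0.001, -0.0], [-0.0, 0.001, -1.0]]
wrist_force: [-0.6, 0.3, -0.2]
opening: 0.0553
clock: 8.65
tool_pos: [0.4362, 0.093, 0.1129]
eef_rot: [[0.001, 1.0, -0.0], [1.0, -0.001, -0.0], [-0.0, -0.0, -1.0]]
wrist_force: [0.3, 0.0, 0.5]
opening: 0.0212
```

```bash
python3 -m pendant '[[0.0004,0.008,0,0,0,0,-1],[0.0012,0.0079,0,0,0,0,-1],[0.002,0.0077,0,0,0,0,-1],[0.0027,0.0076,0,0,0,0,-1],[0.0035,0.0072,0,0,0,0,-1]]'
python3 -m pendant '[[0.0042,0.0068,0,0,0,0,-1],[0.0048,0.0063,0,0,0,0,-1],[0.0055,0.0059,0,0,0,0,-1],[0,0,0,0,0,0,-1],[0,0,0,0,0,0,-1]]'
```

```text
clock: 9.15
tool_pos: [0.4752, 0.1029, 0.1128]
eef_rot: [[0.001, 1.0, -0.001], [1.0, -0.001, -0.0], [-0.0, -0.001, -1.0]]
wrist_force: [-3.6, -2.5, 0.7]
opening: 0.0213
clock: 9.65
tool_pos: [0.4949, 0.1182, 0.113]
eef_rot: [[0.001, 1.0, 0.002], [1.0, -0.001, 0.001], [0.001, 0.002, -1.0]]
wrist_force: [-0.2, 0.3, -1.8]
opening: 0.0214
```

```bash
python3 -m pendant '[[0,0,0,0,0,0,0],[0,0,0,0,0,0,0],[0,0,0,0,0,0,0],[0,0,0,0,0,0,0],[0,0,-0.01,0,0,0,0]]'
python3 -m pendant '[[0,0,-0.03,0,0,0,0.2],[0,0,-0.03,0,0,0,0.2],[0,0,-0.028,0,0,0,0.2],[0.005,0.035,0,0,0,0,0.2],[0.0085,0.036,0,0,0,0,0.2]]' >/dev/null
python3 -m pendant '[[0,0,0,0,0,0,0.2],[0,0,0,0,0,0,0.2]]'
python3 - <<'E'
from rig import imaging
import cv2
c=imaging.capture("side"); cv2.imwrite("pics/s2.png",c["image"][140:320,200:400].repeat(3,0).repeat(3,1))
E
```

```text
clock: 10.15
tool_pos: [0.4929, 0.1171, 0.1224]
eef_rot: [[0.001, 1.0, -0.002], [1.0, -0.001, 0.0], [0.0, -0.002, -1.0]]
wrist_force: [-0.1, -0.2, -0.1]
opening: 0.0424
clock: 10.85
tool_pos: [0.5649, 0.1307, 0.2112]
eef_rot: [[0.0, 1.0, -0.0], [1.0, -0.0, -0.0], [-0.0, -0.0, -1.0]]
wrist_force: [-0.8, 0.2, -0.4]
opening: 0.0523
```

View pics/s2.png

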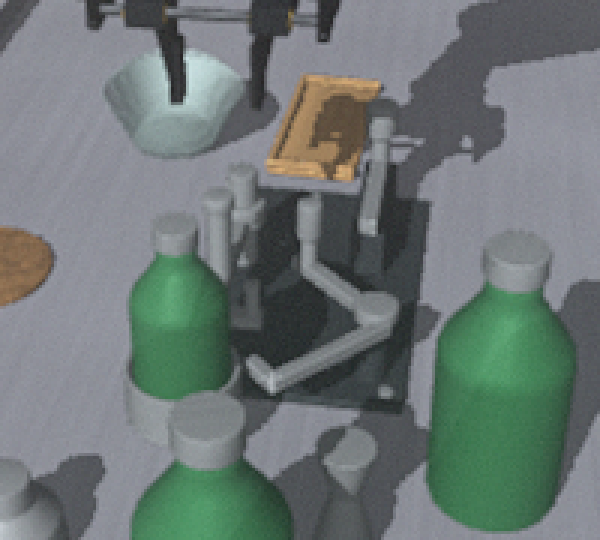

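The latch hook is swung clear and the keeper is back. Descending onto the handle and gripping it.

```bash
python3 -m pendant '[[0,0,0.03,0,0,0,0.2],[0,0,0.03,0,0,0,0.2],[0,0,0.02,0,0,0,0.2],[0,0,0.018,0,0,0,0.2],[0,0,0,0,0,0,0.2]]'
python3 -m pendant '[[0,0,0,0,0,0,-1],[0,0,0,0,0,0,-1],[0,0,0,0,0,0,-1],[0,0,0,0,0,0,-1],[0,0,0,0,0,0,-1]]' 12
```

```text
clock: 11.4
tool_pos: [0.5612, 0.1305, 0.1107]
eef_rot: [[0.001, 1.0, -0.007], [1.0, -0.001, -0.0], [-0.0, -0.007, -1.0]]
wrist_force: [-1.2, 0.2, 0.4]
opening: 0.0522
clock: 11.9
tool_pos: [0.5669, 0.1308, 0.114]
eef_rot: [[0.001, 1.0, 0.005], [1.0, -0.001, 0.0], [0.0, 0.005, -1.0]]
wrist_force: [3.0, 0.2, 1.2]
opening: 0.0259
```

```bash
python3 -m pendant '[[0,0,0,0,0,0,-1],[-0.00006,0.0035,0,0,0,2,-1],[-0.00006,0.0035,0,0,0,2,-1],[-0.00014,0.0052,0,0,0,3,-1],[-0.00024,0.007,0,0,0,4,-1]]'
python3 -m pendant '[[-0.00024,0.007,0,0,0,4,-1],[-0.00024,0.007,0,0,0,4,-1],[-0.00024,0.007,0,0,0,4,-1],[-0.00024,0.007,0,0,0,4,-1],[-0.00024,0.007,0,0,0,4,-1]]'
```

```text
clock: 12.4
tool_pos: [0.5824, 0.129, 0.1139]
eef_rot: [[0.192, 0.981, -0.003], [0.981, -0.192, -0.0], [-0.001, -0.003, -1.0]]
wrist_force: [-1.6, -0.4, 7.5]
opening: 0.0255
clock: 12.9
tool_pos: [0.6153, 0.1168, 0.1139]
eef_rot: [[0.517, 0.856, -0.003], [0.856, -0.517, 0.0], [-0.001, -0.002, -1.0]]
wrist_force: [-2.3, 0.8, 5.5]
opening: 0.0251
```

```bash
python3 -m pendant '[[-0.00024,0.007,0,0,0,4,-1],[-0.00024,0.007,0,0,0,4,-1],[-0.00024,0.007,0,0,0,4,-1],[-0.00024,0.007,0,0,0,4,-1],[-0.00024,0.007,0,0,0,4,-1]]'
python3 -m pendant '[[-0.00024,0.007,0,0,0,4,-1],[-0.00024,0.007,0,0,0,4,-1],[-0.00024,0.007,0,0,0,4,-1],[-0.00024,0.007,0,0,0,4,-1],[-0.00024,0.007,0,0,0,4,-1]]'
python3 -m pendant '[[-0.00014,0.0052,0,0,0,3,-1],[-0.00006,0.0035,0,0,0,2,-1],[-0.00006,0.0035,0,0,0,2,-1],[0,0.0017,0,0,0,1,-1],[0,0,0,0,0,0,-1]]'
python3 - <<'E'
import numpy as np,pickle
from h import *
from rig import r,imaging
p=np.load("p.npy"); c=imaging.capture("top"); cv2.imwrite("pics/t3.png",c["image"])
t=r.sense()["tool_pos"][:2]-p[:2]; v=ray(c,(281.8,127.86),.005)[:2]-p[:2]
print(np.hypot(*t), np.degrees(np.arctan2(t[1],t[0])), np.degrees(np.arctan2(v[1],v[0])))
E
```

```text
clock: 13.4
tool_pos: [0.6417, 0.0942, 0.1139]
eef_rot: [[0.779, 0.627, -0.002], [0.627, -0.779, 0.001], [-0.001, -0.002, -1.0]]
wrist_force: [-1.9, 2.0, 6.1]
opening: 0.0256
clock: 13.9
tool_pos: [0.6588, 0.0639, 0.114]
eef_rot: [[0.946, 0.323, -0.002], [0.323, -0.946, 0.002], [-0.001, -0.002, -1.0]]
wrist_force: [-1.4, 2.2, 5.9]
opening: 0.0255
clock: 14.4
tool_pos: [0.6627, 0.0497, 0.1139]
eef_rot: [[0.982, 0.19, -0.001], [0.19, -0.982, 0.0], [-0.001, -0.0, -1.0]]
wrist_force: [-1.4, 0.2, 5.4]
opening: 0.0257
0.09988573154387556 10.428970163164003 9.250583181594696
```

View pics/t3.png

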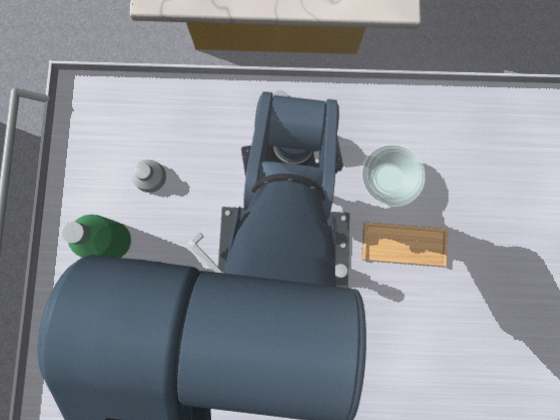

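The holder is at 10.4° against a target of 9.25°, so I'll nudge it 1.2° and release. After that I'll lift and back off to clear the view.

```bash
python3 -m pendant '[[0,0.001,0,0,0,0.6,-1],[0,0.001,0,0,0,0.6,-1],[0,0,0,0,0,0,-1],[0,0,0,0,0,0,-1],[0,0,0,0,0,0,-1]]'
python3 -m pendant '[[0,0,0,0,0,0,0],[0,0,0,0,0,0,0],[0,0,0,0,0,0,0],[0,0,0,0,0,0,0],[0,0,-0.01,0,0,0,0]]'
python3 -m pendant '[[0,0,-0.03,0,0,0,0],[0,0,-0.03,0,0,0,0],[0,0,-0.03,0,0,0,0],[-0.03,0,0,0,0,0,0],[-0.035,0,0,0,0,0,0]]'
python3 -m pendant '[[-0.035,0.03,0,0,0,0,0],[-0.03,0.03,0,0,0,0,0],[-0.02,0.035,0,0,0,0,0],[0,0.035,0,0,0,0,0],[0,0.035,0,0,0,0,0]]'
python3 -m pendant '[[0,0.035,0,0,0,0,0],[0,0.035,0,0,0,0,0],[0,0.035,0,0,0,0,0],[0,0.035,0,0,0,0,0],[0,0.035,0,0,0,0,0]]'
python3 - <<'E'
import cv2,pickle
from rig import imaging
d={}
for n in("side","top"):
    c=imaging.capture(n); d[n]=c
pickle.dump(d,open("c4.pkl","wb"))
cv2.imwrite("pics/t4.png",d["top"]["image"]); cv2.imwrite("pics/s4.png",d["side"]["image"])
E
```

```text
clock: 14.95
tool_pos: [0.663, 0.048, 0.1139]
eef_rot: [[0.985, 0.17, -0.001], [0.17, -0.985, 0.0], [-0.001, -0.001, -1.0]]
wrist_force: [-0.9, 0.7, 5.6]
opening: 0.0256
clock: 15.45
tool_pos: [0.662, 0.0478, 0.1215]
eef_rot: [[0.986, 0.17, -0.004], [0.17, -0.986, 0.0], [-0.004, -0.001, -1.0]]
wrist_force: [-0.4, 0.3, -0.1]
opening: 0.0433
clock: 15.95
tool_pos: [0.6008, 0.0364, 0.2151]
eef_rot: [[0.985, 0.17, 0.005], [0.17, -0.985, -0.001], [0.005, 0.002, -1.0]]
wrist_force: [-0.9, -0.1, -0.1]
opening: 0.0435
clock: 16.45
tool_pos: [0.5434, -0.1417, 0.2141]
eef_rot: [[0.986, 0.169, 0.001], [0.169, -0.986, -0.0], [0.001, 0.001, -1.0]]
wrist_force: [1.4, 0.2, 0.9]
opening: 0.0436
clock: 16.95
tool_pos: [0.5736, -0.3144, 0.2137]
eef_rot: [[0.986, 0.169, 0.001], [0.169, -0.986, -0.0], [0.001, 0.0, -1.0]]
wrist_force: [1.2, 0.8, 0.7]
opening: 0.0437
```

View pics/t4.png

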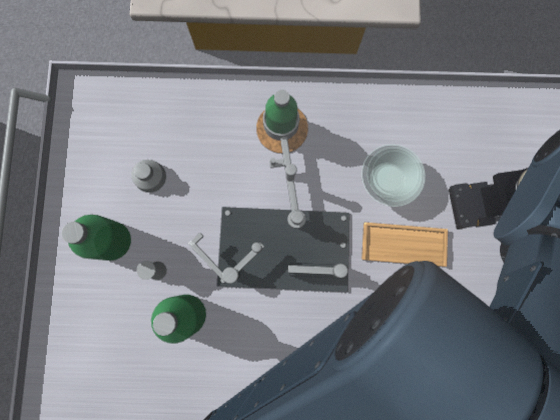

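View pics/s4.png

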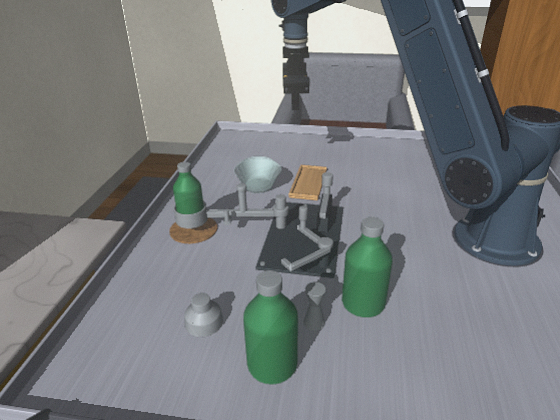

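Run:
```python
import pickle
from h import *
from rig import r
c=pickle.load(open("c4.pkl","rb"))["top"]; p=np.load("p.npy")
co=ray(c,(281.8,127.86),.005)[:2]; b=ray(c,(281.8,97.5),.201)[:2]
h=ray(c,(290.7,169.3),.139)[:2]-p[:2]; cup=p[:2]+.24*h/np.hypot(*h)
l=ray(c,(256.7,246.3),.13)[:2]; k=ray(c,(340.5,270),.128)
lp=np.array([.4363,.1733])
print("coaster",co,"bottle",b,"cup",cup,"|h|",np.hypot(*h),"latch",np.arctan2(*(l-lp)*[1,-1]),np.hypot(*(l-lp)),"keeper y",k)
s=r.sense();print(s["clock"],abs(s["qd"]).max())
```

```text
coaster [0.79992066 0.06993488] bottle [0.79803091 0.07234589] cup [0.80066578 0.07408874] |h| 0.09903095014984424 latch 0.8112468117576248 0.08147937998216948 keeper y [ 0.45022003 -0.06050578  0.128     ]
17.05 4.382751350588245
```

```bash
python3 -m pendant '[[0,0,0,0,0,0,0],[0,0,0,0,0,0,0],[0,0,0,0,0,0,0],[0,0,0,0,0,0,0]]' | head -1; python3 -c "
from rig import order; print(order.hand_in())"
```

```text
clock: 17.45
the job is handed in; nothing more can be done
None
```

I drew the keeper bolt back, turned the latch open, and swung the holder out over the coaster. Then I let go, moved the arm clear and handed the job in at about 17.5 s. `hand_in` reports no verdict, so the results below are from my own last checks in the top view:

| Check | Measured | Required |
|---|---|---|
| Keeper drawn back | about 0.048 m | above 0.038 m |
| Latch turned | about 0.81 rad | above 0.6 rad |
| Cup centre to coaster centre | about 4 mm | below 20 mm |
| Bottle top to estimated cup centre | about 3 mm | below 20 mm (judged at mid-height) |

The side picture shows the bottle standing upright in its cup. By eye, the bowls, shaker lid, spoon rest and jigger are where they were. No check failed or disagreed beyond a few millimetres; the largest gap was 2 mm, in the fit of the bracket's position. I did not measure the bottle's tilt or the arm's speed directly.

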